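Push a valve spool home in the V-block

ROBOT

A 7-joint arm with a two-finger parallel gripper is mounted at the origin on the work surface. World frame = base frame: x ahead of the robot, y to its left, z up, the work surface at z = 0. Lengths are in m, angles in rad, forces in N, time in s.
With the tool pointing down it reaches from about 0.4 to 0.85 m from the base axis. Payload 10.4 kg.
Tool frame: the origin (TCP) lies on the centre line of the jaws, within the pads' length; the fingertips stand r.tip_extent ahead of it and the grasp point (between the pads) lies 3 mm ahead of it (r.tip_extent is the distance from the TCP to the fingertips, in m); z points along the fingers, y is the direction in which the jaws open and shut (so a half turn about z gives the same grasp; the last joint's range is limited). The gripper opens to 87 mm and grips with 3 to 60 N. Pads are 19 mm wide; open, the fingers measure 117 mm over their backs; the gripper's body (75 mm by 190 mm) begins 51 mm behind the grasp point.
Start: joints at [-0.023, 0.332, -0.065, 1.46, 0.022, 1.35, -0.088], TCP at [0.625, 0, 0.245] pointing down, gripper open.
Joint ranges: [-2.6, 2.6], [-0.5, 2.12], [-1.47, 1.34], [0.16, 2.42], [-1.27, 4.41], [0.06, 2.06], [-2.6, 2.6]. Speed limits (rad/s): [2.22, 2.22, 2.79, 2.79, 3.14, 3.14, 3.14].

INTERFACE

Orientations are given as a unit quaternion [x, y, z, w].
In Python, from bench import r gives the robot as it stands. The module is installed in compiled form; this text tells all that it offers.
- The arm moves only by the shell command python3 -m jog 'ROWS' [FORCE]. ROWS is JSON, a list of rows, each a list of 5 numbers: the shift along the tool's x, y, z in cm, then the turn about the tool's z in rad, then the closure, from 0 (fully open) to 1 (shut). A call has exactly 10 rows; each row shifts and turns the pose as measured when the row begins, along the tool's axes as they then stand; what a row does not reach is not made up. A row lasts 1/10 s, in which the tool goes at most 50 mm and 8.59 degrees, less where a joint would pass 70% of its speed; a pose out of reach is approached as far as the arm can. A call with a gripper value outside its range is refused whole. The fingers move at their own pace and stop on an object; FORCE is the grip in N (left out, the last holds). Time passes only in rows, so rows that do not move let the fingers close, or fill a call up. It gives the time, the measured TCP pose, the force and the opening at its end, in the units of the state.
- r.read_state(): the state, without advancing time (a new reading comes with each control period).
- r.camera(name): name is "scene" or "side" or "wrist"; returns a dict with "pixels" (420x560x3 uint8, red, green, blue), "fx", "fy", "cx", "cy" (pixels), "camera_from_world" (4x4, takes a point from world to camera coordinates). Camera axes: x right, y up, looking along -z (the intrinsics and any distortion apply to the point x, -y, -z); pixel columns grow to the right and rows downward; lengths in m; the calibration is good to about 2 mm. A picture is of the moment at which its call begins. There is no depth.
- r.close_job(): hands the job in, once; it reports no verdict.
The state is a dict: "time": time; "joint_positions": joint angles; "joint_vel": joint speeds; "joint_torque": joint torques, N m; "ee_pos": TCP position; "eef_rot": TCP orientation; "ft_force": force on the tool from outside, world axes, zero at the start; "torque": the same for the moment, N m; "width": finger opening in m.
Only numpy, scipy, OpenCV 4.12 (cv2) and the standard library are available. Lean on these libraries where they do the work, as an engineer would, in place of code of your own. Each camera call takes 0.05 s, during which the arm holds its last target. There are 200 camera calls.

TASK

Take the long three-land steel spool from the wooden rest, lay it in the open part of the V-block's groove, then push it gently along the groove, under the clamp strap, until it has pressed the sprung stop plunger fully in and come up firmly against its hard stop. Let it go there and leave the other parts on the bench alone.

Things in the scene. Friction and masses are not known exactly. Their poses are not given: they have to be found in the camera images.
- spool_center (a point): Centre, on the axis, of the long steel spool: 80 mm long, three lands of 36 mm diameter (end lands 16 mm wide, middle land 28 mm wide centred on this point, 22 mm necks between), both ends alike, about 0.45 kg (varies by a quarter). x axis along the spool; the roll about it is arbitrary. It starts lying in one of the two saddles of the wooden rest, which one varies.
- short_spool_center (a point): Centre, on the axis, of the other steel spool, to be left alone: 56 mm long, two 36 mm lands, 16 mm wide, at its ends. x axis along it. It lies in the other saddle, parallel to the long one, 90 mm away axis to axis.
- rest: Fixed wooden spool rest, 100 mm long (x) by 180 mm (y). Two V-saddles run along x at y = +45 and -45 mm; a spool in one has its axis 43 mm above the bench. Ridges of the saddles are 33.6 mm above the bench. Origin: centre of the underside, on the bench.
- vblock: Fixed grey V-block, 220 mm long (x -110 to 110), 76 mm wide, shoulders 39 mm high. Origin: centre of underside, on the bench; z up. A 90 degree V-groove runs along x at y = 0; a spool lying in it has its axis at z = 61.5 mm. Ridges of the groove: y = +-16, z = 52 mm, falling outward to z = 40 at y = +-27. Groove friction resists the spool with roughly 2 to 6 N, more than the stop's spring.
- lap: Bronze lap, a loose ring 54 mm diameter, 36 mm bore, 45 mm high, standing on the bench; leave alone. Origin at the centre of its underside.
- sleeve: Orange plastic spool sleeve, a loose tube 46 mm diameter, 60 mm high, standing on the bench; leave alone. Origin at the centre of its underside.
- groove_open (a point): Point on the seated spool's axis line (61.5 mm up), 45 mm to -x from the V-block's middle, amid the open part of the groove (block x = -110 to 38 mm) where the spool is laid from above. Axes as the V-block's: the push goes towards +x.
- strap (a point): Middle of the underside, 91 mm up, of the steel clamp strap that bridges the groove at block x = 38 to 52 mm. The seated spool slides beneath with 11 mm to spare. Top of strap 99 mm up, with a small screw on it up to 117 mm; posts at block y = +-29 to 37 mm. Axes as the V-block's.
- end_plate (a point): Where the seated spool's axis line meets the -x face of the upright end plate (12 mm thick, 50 mm wide, 85 mm high) at block x = 110 mm. An 18 mm rod comes through it towards -x, a 12 mm sprung plunger at its front. The rod's setting varies and is not measured: the free plunger nose lies 12 to 48 mm to -x of this point.
- stop_feel (a point): The same point on the end plate, for the stop's behaviour: the plunger's spring is light (0.4 N at touch, 1.2 N after its 5 mm travel), then it stops hard. Pressing on the hard stop with 5 to 12 N beyond the groove's friction, kept half a second, is right; over 20 N spoils its setting. Let go, the spool stays, held by friction. Only the spool may touch the stop.

How it is judged:
By the outcome, as a careful person would: the job done as asked, in the order asked, and still so for the second after the job is handed in, with the robot touching nothing.
It also fails if it takes over 72 s, if anything falls off the work surface, if the arm or the gripper's body presses on something with over 40 N, if the wrist force passes 120 N, or if a joint passes its speed limit or range.

## Working session

There is one attempt and no reset: what is moved stays moved. The work goes in short steps, Python scripts to look and compute and a shell command to move; the robot and the scene stay as the last step left them, time stands still between calls to the robot, and variables do not carry over. Pictures are saved under pics/ and viewed, about 8 in all and at most 12, crops included, and the job is handed in when it is done.

```bash
mkdir -p pics
python3 - <<'E'
from bench import r
import cv2,numpy as np
s=r.read_state();print(s,r.tip_extent)
ims=[]
for n in ("scene","side","wrist"):
    c=r.camera(n);np.savez(f"c_{n}0.npz",**{k:v for k,v in c.items()})
    print(n,c["fx"],c["fy"],c["cx"],c["cy"],np.round(c["camera_from_world"],4).tolist(),[k for k in c])
    cv2.imwrite(f"pics/{n}0.png",c["pixels"][:,:,::-1])
E
```

```text
{'time': 0.0, 'joint_positions': array([-0.02261076,  0.33290958, -0.06469022,  1.46092816,  0.02161322,
        1.34989696, -0.08846997]), 'joint_vel': array([ 0.00068284, -0.00037671, -0.00078711, -0.00053579, -0.00016305,
        0.00045252, -0.00021456]), 'joint_torque': array([-1.20520472e-04, -6.23245955e+01,  2.44190963e-02, -3.89891267e+01,
       -6.13984605e-02,  3.97891912e-02,  1.87085252e-04]), 'ee_pos': array([ 6.24649646e-01, -7.51670370e-06,  2.43736630e-01]), 'eef_rot': array([ 7.07087091e-01,  7.07126101e-01, -5.39391582e-04, -4.81554260e-04]), 'ft_force': array([ 0.60359395, -0.9033539 ,  0.1369702 ]), 'torque': array([0.01975371, 0.00506183, 0.03106596]), 'width': 0.087456734875412} 0.022
scene 531.8481944221535 531.8481944221535 280.46503727965984 212.6413844938341 [[0.4013, 0.9159, -0.0064, -0.2398], [-0.6805, 0.3028, 0.6673, 0.3165], [0.6131, -0.2635, 0.7448, -1.3024], [0.0, 0.0, 0.0, 1.0]] ['pixels', 'fx', 'fy', 'cx', 'cy', 'camera_from_world']
side 541.426932686037 541.426932686037 283.5708838889454 211.21059404046983 [[0.8374, -0.5466, 0.0016, -0.4843], [0.4115, 0.6324, 0.6563, -0.3012], [-0.3597, -0.5489, 0.7545, -0.8182], [0.0, 0.0, 0.0, 1.0]] ['pixels', 'fx', 'fy', 'cx', 'cy', 'camera_from_world']
wrist 333.04712248499607 333.04712248499607 277.19650124827604 208.79796229323503 [[1.0, 0.0002, -0.0017, -0.6225], [-0.0006, 0.9651, -0.2619, 0.0321], [0.0016, 0.2619, 0.9651, -0.3905], [0.0, 0.0, 0.0, 1.0]] ['pixels', 'fx', 'fy', 'cx', 'cy', 'camera_from_world']
```

View pics/scene0.png

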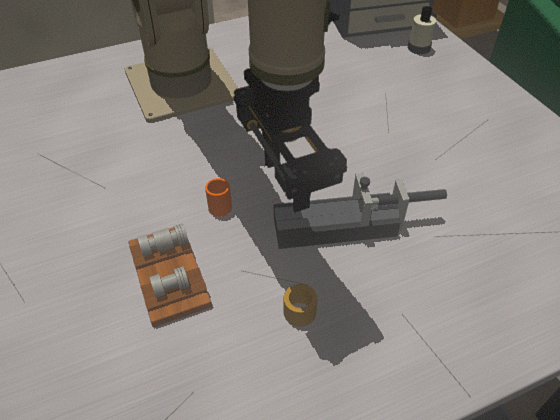

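View pics/side0.png

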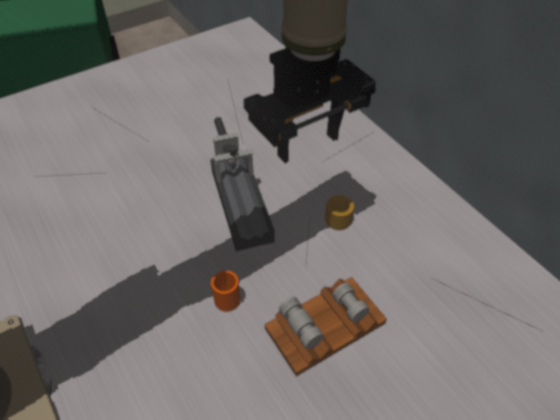

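View pics/wrist0.png

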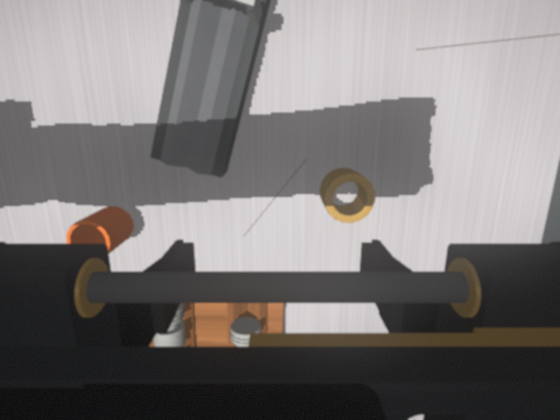

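The scene view shows the rest at about (170,275), with the long spool in the saddle at (163,242) and the short one at (170,283). The V-block is at (335,215) with its strap at (365,200) and end plate at (400,205). The side view shows the long spool at (301,322), the short one at (350,301) and the V-block at (241,205). The wrist view is mostly blocked. I'll enlarge the useful regions next.

```bash
cat > h.py <<'E'
import numpy as np,cv2
def load(n): return dict(np.load(f"c_{n}.npz"))
def ray(c,p):
    M=c["camera_from_world"];R=M[:3,:3];o=-R.T@M[:3,3]
    d=R.T@np.array([(p[0]-c["cx"])/c["fx"],-(p[1]-c["cy"])/c["fy"],-1.]);return o,d/np.linalg.norm(d)
def onz(c,p,z):
    o,d=ray(c,p);return o+d*(z-o[2])/d[2]
def tri(c1,p1,c2,p2):
    o1,d1=ray(c1,p1);o2,d2=ray(c2,p2)
    t=np.linalg.lstsq(np.c_[d1,-d2],o2-o1,rcond=None)[0];a=o1+d1*t[0];b=o2+d2*t[1]
    return (a+b)/2,np.linalg.norm(a-b)
def proj(c,P):
    q=c["camera_from_world"]@np.r_[P,1];return [c["cx"]-c["fx"]*q[0]/q[2],c["cy"]+c["fy"]*q[1]/q[2]]
def crop(c,x,y,k,w,h):
    im=c["pixels"][y:y+h,x:x+w,::-1];im=cv2.resize(im,None,fx=k,fy=k,interpolation=cv2.INTER_CUBIC)
    im=cv2.convertScaleAbs(im,alpha=1.3)
    for u in range(-(-x//10)*10,x+w,10): cv2.putText(im,str(u),((u-x)*k-8,8),0,.3,(0,0,255));cv2.line(im,((u-x)*k,10),((u-x)*k,14),(0,0,255))
    for v in range(-(-y//10)*10,y+h,10): cv2.putText(im,str(v),(0,(v-y)*k+4),0,.3,(0,0,255));cv2.line(im,(20,(v-y)*k),(24,(v-y)*k),(0,0,255))
    return im
E
python3 - <<'E'
from h import *
s=load("scene0");d=load("side0")
cv2.imwrite("pics/m1.png",np.vstack([np.hstack([crop(s,115,217,4,100,75),crop(d,268,270,4,100,75)]),np.hstack([crop(s,270,175,4,100,75),crop(d,200,180,4,100,75)])]))
for n,p in dict(long=(163,242),short=(170,283)).items(): print(n,onz(s,p,.043))
print(tri(s,(163,242),d,(301,322)),tri(s,(170,283),d,(350,301)))
E
```

```text
long [ 0.50205875 -0.17857695  0.043     ]
short [ 0.58931103 -0.19079098  0.043     ]
(array([ 0.49919957, -0.17600864,  0.04141348]), np.float64(0.005381337851972847)) (array([ 0.58836394, -0.18854898,  0.04335853]), np.float64(0.004872871192583308))
```

View pics/m1.png

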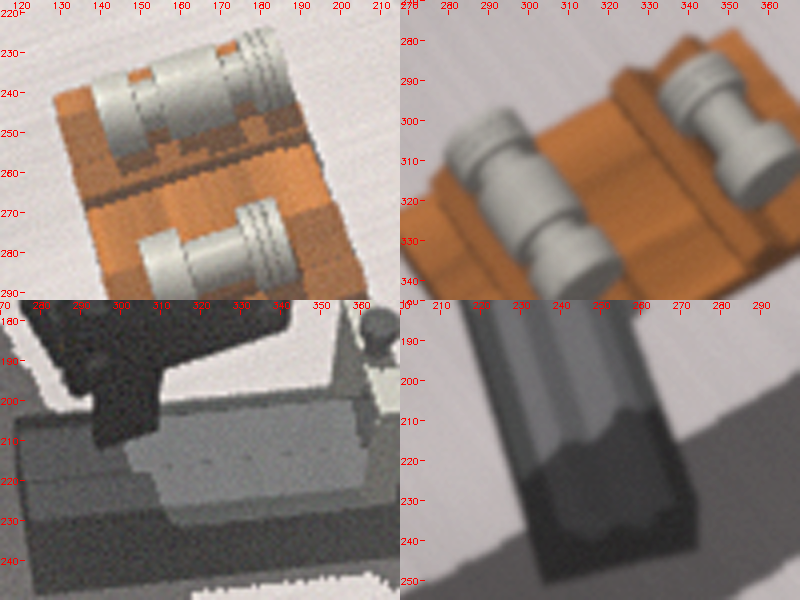

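The crops show the spool outlines clearly. In the scene view the long spool's end lands have corners near (139,240), (144.5,257.5), (182.5,224) and (188,242). In the side view the end discs are centred near (289,302.5) and (313.5,337.5). Next I triangulate both spools' ends.

Run:
```python
from h import *
s=load("scene0");d=load("side0");w=load("wrist0")
a=tri(s,(141.6,248.75),d,(313.4,337.5));b=tri(s,(185.2,232.9),d,(289,302.5));print(a,b)
v=b[0]-a[0];print("len",np.linalg.norm(v),"ctr",(a[0]+b[0])/2,"yaw",np.degrees(np.arctan2(v[1],v[0])))
# rest direction from ridge line in scene (86->)  z=.0336
p,q=onz(s,(136.5,268.5),.0336),onz(s,(191,251.5),.0336);print("ridge yaw",np.degrees(np.arctan2(*(q-p)[[1,0]])),np.linalg.norm(q-p),p,q)
# vblock -x end shoulder corners, wrist & side
for pw,ps in (((152,157),(232,238)),((227,176),(273,228))): print(tri(w,pw,d,ps),onz(w,pw,.039))
```

```text
(array([ 0.49974752, -0.21189948,  0.04358133]), np.float64(0.008694797797906703)) (array([ 0.50075636, -0.13684168,  0.04719762]), np.float64(0.0028054016942053975))
len 0.07515164224264458 ctr [ 0.50025194 -0.17437058  0.04538948] yaw 89.22994671699405
ridge yaw 88.42451185774705 0.09420338468176996 [ 0.53138533 -0.23375227  0.0336    ] [ 0.53397535 -0.1395845   0.0336    ]
(array([0.49225563, 0.03487963, 0.04155387]), np.float64(0.005268702623362304)) [0.49347186 0.0329951  0.039     ]
(array([0.5680361 , 0.01506911, 0.04075716]), np.float64(0.0055011225829349865)) [0.57006317 0.01325747 0.039     ]
```

```bash
python3 -m jog '[[-3.5,-1,0,0,0],[-3.5,-1,0,0,0],[-3.5,-1,0,0,0],[-3.5,-1,0,0,0],[-3.5,-1,0,0,0],[-3.5,-1,0,0,0],[-3.5,-1,0,0,0],[-3.5,-1,0,0,0],[0,0,0,0,0],[0,0,0,0,0]]'
python3 - <<'E'
from bench import r
from h import *
print(r.read_state()["ee_pos"],r.read_state()["eef_rot"])
for n in ("wrist","scene"):
    c=r.camera(n);np.savez(f"c_{n}1.npz",**c)
w=load("wrist1")
cv2.imwrite("pics/w1.png",crop(w,0,0,1,560,420))
E
```

```text
time: 1.15
ee_pos: [0.5403, -0.2888, 0.24]
eef_rot: [0.706, 0.708, -0.002, -0.003]
ft_force: [0.5, 0.0, 0.2]
width: 0.0868
[ 0.54030801 -0.2888422   0.23996388] [ 0.70590203  0.70830033 -0.00171347 -0.00316876]
```

View pics/w1.png

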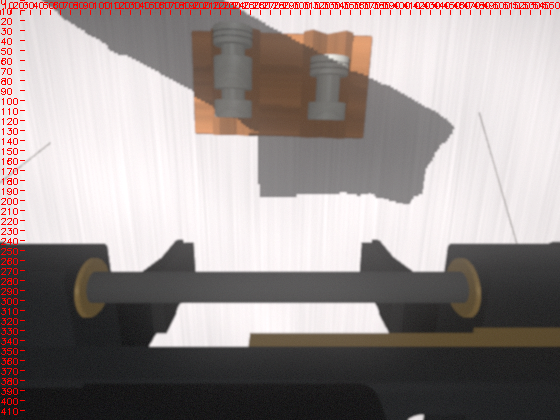

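The wrist view shows the long spool at columns 213–252, rows 25–117, with its axis nearly along image vertical (world y). The short spool is at (328,88). Now a closer look at it together with the now unobstructed V-block.

Run:
```python
from h import *
w=load("wrist1");s=load("scene1")
a=crop(w,190,15,4,80,125);b=crop(s,265,170,4,120,62);c=crop(s,345,170,4,120,63)
cv2.imwrite("pics/m2.png",np.hstack([a,np.vstack([b,c])]))
```

```text
(no output)
```

View pics/m2.png

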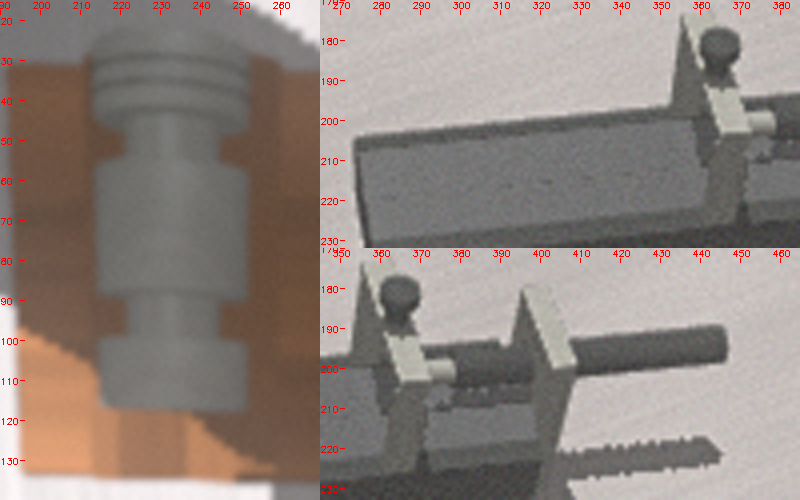

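Run:
```python
from h import *
s=load("scene0");d=load("side0");w=load("wrist1");w0=load("wrist0");s1=load("scene1")
print("ctr wrist/side",tri(w,(233,72.5),d,(301.3,320)),"wrist/scene",tri(w,(233,72.5),s,(163.4,240.8)),"plane",onz(w,(233,72.5),.043))
p,q=onz(w,(233.1,108.5),.043),onz(w,(232.5,35),.043);print("yaw",np.degrees(np.arctan2(*(q-p)[[1,0]])))
for c,a,b,z in ((w0,(152,157),(183,0),.039),(w0,(227,176),(270,0),.039),(s1,(275,205),(352,198),.039),(s1,(276,231),(345,225),.039)):
    p,q=onz(c,a,z),onz(c,b,z);print(p,q,"yaw",np.degrees(np.arctan2(*(q-p)[[1,0]])))
print("w1 cam->block",proj(w,[.531,.024,.05]))
cv2.imwrite("pics/w0c.png",np.hstack([crop(w0,140,0,4,100,150),crop(w0,210,0,4,80,150)]))
```

```text
ctr wrist/side (array([ 0.49646416, -0.17672028,  0.05505104]), np.float64(7.782226102241815e-05)) wrist/scene (array([ 0.49421863, -0.17567205,  0.03681517]), np.float64(0.0024211656428357827)) plane [ 0.49490044 -0.17523565  0.043     ]
yaw 88.72041122982688
[0.49347186 0.0329951  0.039     ] [0.5360522  0.17635953 0.039     ] yaw 73.45817570098369
[0.57006317 0.01325747 0.039     ] [0.61595242 0.17633483 0.039     ] yaw 74.28363142176687
[0.49747195 0.03319699 0.039     ] [0.53938547 0.17082579 0.039     ] yaw 73.06239528199093
[0.55533898 0.01022864 0.039     ] [0.5923446 0.1276197 0.039    ] yaw 72.50339198865409
w1 cam->block [np.float64(270.6185149617246), np.float64(-206.01880820277543)]
```

View pics/w0c.png

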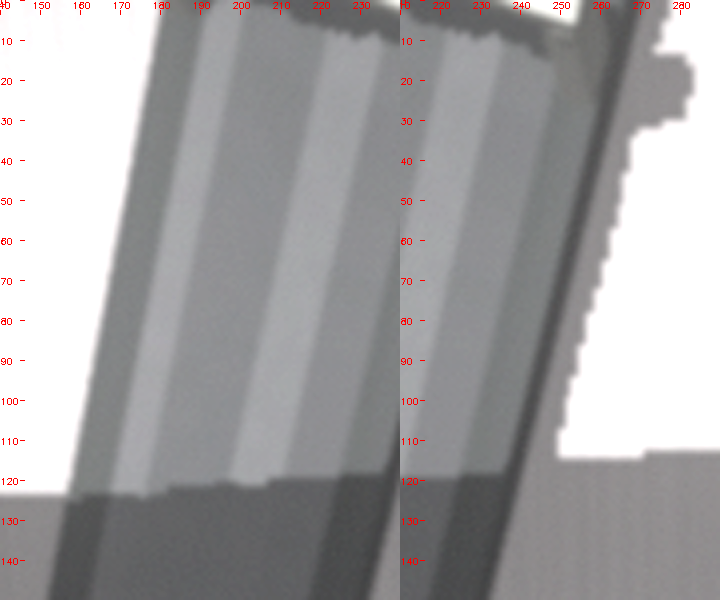

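The wrist crop shows the groove banding at row 120: the left shoulder edge at 157.5, slope foot at 168, ridge at 177.5, groove bottom near 198, right ridge at 210 and slope foot at 225. I'll work out the midline from these and go for the grasp.

```bash
cat > blk.py <<'E'
from h import *
def blk(c,lines):
    out=[]
    for (a,b,z) in lines:
        p,q=onz(c,a,z)[:2],onz(c,b,z)[:2];u=(q-p)/np.linalg.norm(q-p);out.append((p,u))
    yaw=np.mean([np.arctan2(u[1],u[0]) for _,u in out]);n=np.array([-np.sin(yaw),np.cos(yaw)])
    print("yaws",[round(np.degrees(np.arctan2(u[1],u[0])),1) for _,u in out],"mean",np.degrees(yaw))
    m=[(p+u*((.1-p[1])/u[1])) for p,u in out];off=[1000*n@x for x in m];print("block-y offsets mm",np.round(off,1),"x at world y=.1:",np.round(m,4)[:,0])
    return yaw
E
python3 - <<'E'
from blk import *
w0=load("wrist0")
blk(w0,[((168.2,122.5),(189.2,3.75),.04),((177.5,122.5),(198.7,7.5),.052),((210,118.8),(235,10),.052),((225,118.8),(248.2,22.5),.04)])
E
python3 -m jog '[[2.5,-1,0,0.026,0],[2.5,-1,0,0,0],[2.5,-1,0,0,0],[2.5,-1,0,0,0],[1.3,-0.5,3,0,0],[0,0,3,0,0],[0,0,3,0,0],[0,0,2,0,0],[0,0,0,0,0],[0,0,0,0,0]]' 20
```

```text
yaws [np.float64(75.0), np.float64(75.0), np.float64(73.8), np.float64(73.8)] mean 74.38278492667492
block-y offsets mm [-476.  -488.3 -518.5 -530.6] x at world y=.1: [0.5222 0.535  0.5663 0.5789]
time: 2.25
ee_pos: [0.4989, -0.1563, 0.1287]
eef_rot: [0.708, 0.707, 0.0, -0.002]
ft_force: [-0.7, -1.0, -0.4]
width: 0.0872
```

```bash
python3 -m jog '[[-1,-0.15,0,0.02,0],[-0.6,-0.1,0,0,0],[0,0,1,0,0],[0,0,1,0,0],[0,0,1,0,0],[0,0,0.5,0,0],[0,0,0,0,0],[0,0,0,0,0],[0,0,0,0,0],[0,0,0,0,0]]'
```

```text
time: 3.25
ee_pos: [0.498, -0.1737, 0.094]
eef_rot: [0.715, 0.699, 0.002, -0.0]
ft_force: [0.1, -0.0, -0.7]
width: 0.0868
```

```bash
python3 -m jog '[[-0.1,-0.2,0.5,0,0],[0,0,0.8,0,0],[0,0,0.8,0,0],[0,0,0.8,0,0],[0,0,0.5,0,0],[0,0,0.2,0,0],[0,0,0,0,0],[0,0,0,0,0],[0,0,0,0,0],[0,0,0,0,0]]'
python3 - <<'E'
from bench import r
from h import *
im=[]
for n,a in (("side",(260,250,4,100,140)),("scene",(110,190,4,100,140))):
    c=r.camera(n);np.savez(f"c_{n}2.npz",**c);im.append(crop(c,*a))
cv2.imwrite("pics/g.png",np.hstack(im))
E
```

```text
time: 4.25
ee_pos: [0.4961, -0.1747, 0.0551]
eef_rot: [0.715, 0.699, 0.002, 0.0]
ft_force: [0.4, 0.4, -0.8]
width: 0.0869
```

View pics/g.png

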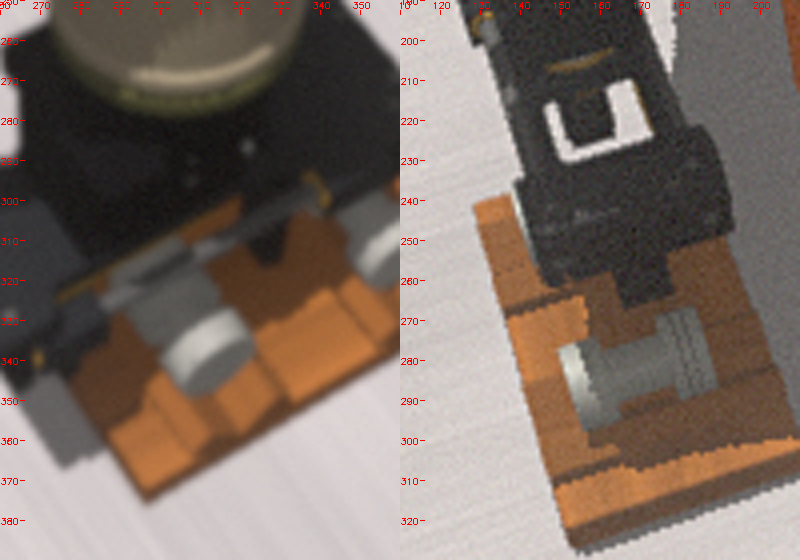

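The spool sits between the fingers. In the side view its near end is at (311,340) and the right finger at (326,313), clear of the short spool. I'll raise 2.5 mm to keep the tips above the ridges, then close.

```bash
python3 -m jog '[[0,0,-0.25,0,0],[0,0,0,0,1],[0,0,0,0,1],[0,0,0,0,1],[0,0,0,0,1],[0,0,0,0,1],[0,0,0,0,1],[0,0,0,0,1],[0,0,0,0,1],[0,0,0,0,1]]' 25
```

```text
time: 5.35
ee_pos: [0.4967, -0.1747, 0.0581]
eef_rot: [0.715, 0.699, 0.002, 0.001]
ft_force: [-0.8, -0.3, -0.1]
width: 0.0355
```

```bash
python3 -m jog '[[0,0,-1,0,1],[0,0,-2,0,1],[0,0,-2,0,1],[0,0,-2,0,1],[0,0,-2,0,1],[0,0,-2,0,1],[0,0,-1,0,1],[0,0,-0.5,0,1],[0,0,0,0,1],[0,0,0,0,1]]' 25 && python3 -m jog '[[1,0.4,0,0.03,1],[1.5,0.4,0,0.03,1],[2,0.5,0,0.03,1],[2,0.5,0,0.03,1],[2,0.5,0,0.03,1],[2,0.5,0,0.03,1],[2,0.5,0,0.03,1],[1,0.3,0,0.03,1],[0,0,0,0,1],[0,0,0,0,1]]'
python3 - <<'E'
from bench import r
from h import *
c=r.camera("wrist");np.savez("c_wrist3.npz",**c);c2=r.camera("scene");np.savez("c_scene3.npz",**c2)
print(r.read_state())
cv2.imwrite("pics/w3.png",np.hstack([crop(c,140,0,3,200,200)]))
E
```

```text
time: 6.35
ee_pos: [0.4904, -0.1739, 0.1859]
eef_rot: [0.715, 0.699, -0.002, -0.005]
ft_force: [-0.2, 0.1, -4.3]
width: 0.0356
time: 7.35
ee_pos: [0.5402, -0.0407, 0.1743]
eef_rot: [0.797, 0.604, -0.009, -0.011]
ft_force: [0.1, -0.3, -4.9]
width: 0.0352
{'time': 7.45, 'joint_positions': array([ 0.04503914,  0.22266045, -0.05626503,  1.74914209,  0.00584735,
        1.19791734, -0.28697823]), 'joint_vel': array([ 0.00399849, -0.00686174,  0.00326582, -0.00511275,  0.00158429,
        0.00131398, -0.00476673]), 'joint_torque': array([-4.96520754e-01, -5.47194064e+01, -2.35809898e-01, -3.88002276e+01,
       -1.44103705e-01,  1.75559353e-01, -1.07917222e-02]), 'ee_pos': array([ 0.54018937, -0.04106372,  0.17457851]), 'eef_rot': array([ 0.79719991,  0.60354556, -0.00908019, -0.01107319]), 'ft_force': array([ 0.26874412, -0.79378447, -4.85344674]), 'torque': array([-0.01114315, -0.03489562,  0.02389415]), 'width': 0.03523570582661721}
```

View pics/w3.png

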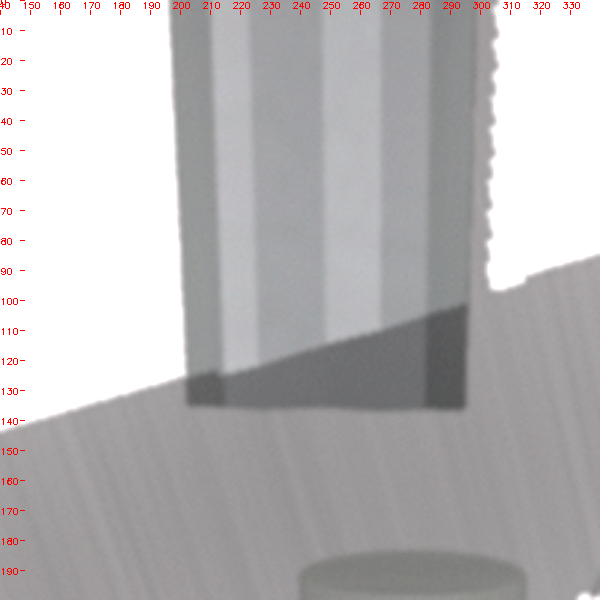

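The view shows the V-block's open end: end edge at row 135, shoulder corners at (202,135) and (295,135), ridges at columns 226 and 267. The held spool's end is at the bottom, columns 240–315.

Run:
```python
from blk import *
from scipy.spatial.transform import Rotation as Ro
w=load("wrist3")
yaw=blk(w,[((202.3,135),(196.7,6.7),.039),((214,125),(210.3,6.7),.04),((226,123.3),(223.7,6.7),.052),((267.3,110),(266.3,6.7),.052),((282.3,104),(283,6.7),.04),((295.3,135),(298,6.7),.039)])
print(onz(w,(202.3,135),.039),onz(w,(295.3,135),.039))
R=Ro.from_quat([.7972,.60355,-.00908,-.01107]).as_matrix();print(R.round(4).tolist(),"toolx yaw",np.degrees(np.arctan2(R[1,0],R[0,0])))
# height checks: ridge/shoulder via wrist0 & wrist3 end corners; 
w0=load("wrist0");d=load("side0")
for a,b in (((152,157),(202.3,135)),((227,176),(295.3,135))): print(tri(w0,a,w,b))
# pushed nose etc in scene
p=np.array([.5468,.0863]);print("toolframe shift to groove_open",R.T@(np.r_[p,.0805]-[.54019,-.04106,.17458]))
```

```text
yaws [np.float64(73.5), np.float64(73.3), np.float64(73.2), np.float64(74.5), np.float64(74.1), np.float64(73.9)] mean 73.74393285850537
block-y offsets mm [-463.  -473.3 -485.4 -515.6 -527.1 -538.1] x at world y=.1: [0.5115 0.5222 0.5347 0.5662 0.5782 0.5897]
[0.49159326 0.03296719 0.039     ] [0.56445493 0.01263414 0.039     ]
[[0.2713, 0.9621, -0.0278], [0.9625, -0.2712, 0.0067], [-0.0011, -0.0286, -0.9996]] toolx yaw 74.2587162916107
(array([0.49037456, 0.03266417, 0.03217634]), np.float64(0.0013396684456168377))
(array([0.56548556, 0.01021386, 0.01427443]), np.float64(0.0027239558245321913))
toolframe shift to groove_open [ 0.12448159 -0.02549067  0.09470938]
```

```bash
python3 -m jog '[[1,-0.2,0,0,1],[1.5,-0.4,0,0,1],[2,-0.45,0,0,1],[2,-0.45,0,0,1],[2,-0.45,0,0,1],[2,-0.4,0,0,1],[1,-0.25,0,0,1],[0.4,-0.1,0,0,1],[0,0,0,0,1],[0,0,0,0,1]]'
python3 - <<'E'
from bench import r
from scipy.spatial.transform import Rotation as Ro
import numpy as np
s=r.read_state();R=Ro.from_quat(s["eef_rot"]).as_matrix();print(R.round(4).tolist(),"yaw",np.degrees(np.arctan2(R[1,0],R[0,0])),s["ee_pos"],"shift cm",100*R.T@(np.array([.5466,.0853,.081])-s["ee_pos"]))
E
```

```text
time: 8.45
ee_pos: [0.5452, 0.0892, 0.1758]
eef_rot: [0.797, 0.603, -0.009, -0.011]
ft_force: [-0.0, 0.1, -5.3]
width: 0.0352
[[0.2716, 0.962, -0.0271], [0.9624, -0.2715, 0.0073], [-0.0003, -0.0281, -0.9996]] yaw 74.24249845933524 [0.54519218 0.089215   0.17584668] shift cm [-0.33533206  0.50836856  9.47423551]
```

```bash
python3 -m jog '[[-0.15,0.2,0.5,0,1],[-0.15,0.2,1,0,1],[0,0.05,1.3,0,1],[0,0,1.3,0,1],[0,0,1.3,0,1],[0,0,1.3,0,1],[0,0,1,0,1],[0,0,0.6,0,1],[0,0,0.2,0,1],[0,0,0,0,1]]'
python3 - <<'E'
from bench import r
from h import *
from scipy.spatial.transform import Rotation as Ro
s=r.read_state();R=Ro.from_quat(s["eef_rot"]).as_matrix();print(R.round(4).tolist(),s["ee_pos"],"shift cm",100*R.T@(np.array([.5466,.0853,.078])-s["ee_pos"]))
im=[]
for n,a in (("side",(190,110,4,110,140)),("scene",(260,130,4,90,140))):
    c=r.camera(n);np.savez(f"c_{n}4.npz",**c);im.append(crop(c,*a))
cv2.imwrite("pics/p4.png",np.hstack(im))
E
```

```text
time: 9.45
ee_pos: [0.5454, 0.0816, 0.081]
eef_rot: [0.799, 0.602, -0.01, -0.011]
ft_force: [-0.6, -0.9, -5.2]
width: 0.0352
[[0.276, 0.9607, -0.0305], [0.9611, -0.276, 0.0056], [-0.003, -0.0309, -0.9995]] [0.54541498 0.08162583 0.08101142] shift cm [0.38675261 0.02174558 0.29945599]
```

View pics/p4.png

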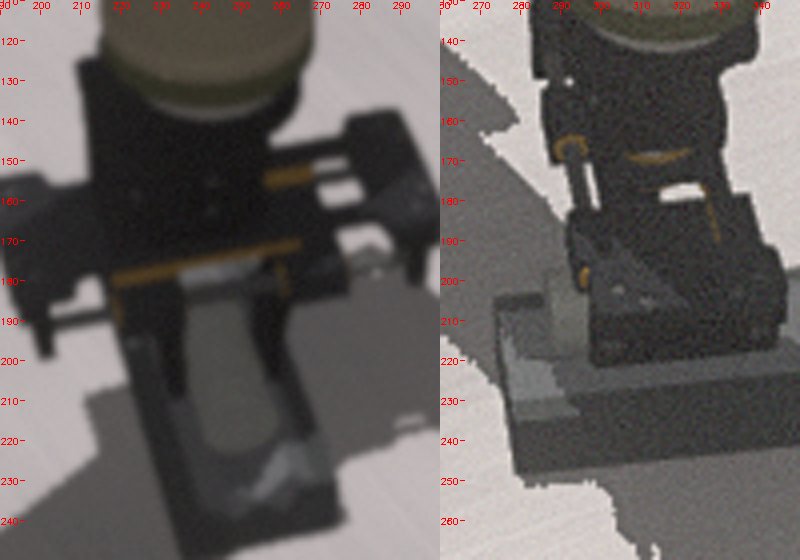

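The side view shows the held spool lined up over the groove: its near end is at (252,215), between the shoulders at 222 and 272. Now I lower it gently.

```bash
python3 -m jog '[[0.2,0,0,0,1],[0.1,0,0.1,0,1],[0,0,0.1,0,1],[0,0,0.1,0,1],[0,0,0.1,0,1],[0,0,0.05,0,1],[0,0,0,0,1],[0,0,0,0,1],[0,0,0,0,1],[0,0,0,0,1]]'
```

```text
time: 10.55
ee_pos: [0.5477, 0.0851, 0.0784]
eef_rot: [0.799, 0.602, -0.009, -0.011]
ft_force: [0.1, -0.4, -4.9]
width: 0.0352
```

```bash
python3 -m jog '[[0,0,0.1,0,1],[0,0,0.1,0,1],[0,0,0.1,0,1],[0,0,0.05,0,1],[0,0,0,0,1],[0,0,0,0,1],[0,0,0,0,1],[0,0,0,0,1],[0,0,0,0,1],[0,0,0,0,1]]'
```

```text
time: 11.55
ee_pos: [0.5481, 0.0851, 0.0762]
eef_rot: [0.799, 0.601, -0.008, -0.01]
ft_force: [-1.8, -0.8, -1.1]
width: 0.0353
```

```bash
python3 -m jog '[[0,0,0,0,0.8],[0,0,0,0,0.5],[0,0,0,0,0],[0,0,0,0,0],[0,0,0,0,0],[0,0,0,0,0],[0,0,0,0,0],[0,0,0,0,0],[0,0,0,0,0],[0,0,0,0,0]]' 10
```

```text
time: 12.55
ee_pos: [0.5496, 0.0855, 0.0771]
eef_rot: [0.799, 0.601, -0.007, -0.01]
ft_force: [-0.8, 0.1, 0.4]
width: 0.0865
```

```bash
python3 -m jog '[[-0.5,0,-0.1,0,0],[-1,-0.05,0,0,0],[-1.2,-0.05,0,0,0],[-1.2,-0.05,0,0,0],[-1.2,0,0,0,0],[-0.8,0,0,0,0],[-0.4,0,0,0,0],[0,0,0,0,0],[0,0,0,0,0.5],[0,0,0,0,1]]' 10
python3 - <<'E'
from bench import r
from h import *
from scipy.spatial.transform import Rotation as Ro
s=r.read_state();R=Ro.from_quat(s["eef_rot"]).as_matrix();print(R.round(4).tolist(),s["ee_pos"])
im=[]
for n,a in (("wrist",(170,0,3,200,200)),):
    c=r.camera(n);np.savez(f"c_{n}5.npz",**c);im.append(crop(c,*a))
for n in ("scene","side"): np.savez(f"c_{n}5.npz",**r.camera(n))
cv2.imwrite("pics/p5.png",np.hstack(im))
E
```

```text
time: 13.55
ee_pos: [0.5287, 0.0184, 0.0783]
eef_rot: [0.8, 0.601, -0.007, -0.009]
ft_force: [0.2, -0.4, -0.2]
width: 0.0779
[[0.2787, 0.9601, -0.0218], [0.9604, -0.2786, 0.0069], [0.0006, -0.0229, -0.9997]] [0.52871757 0.01841793 0.07827346]
```

View pics/p5.png

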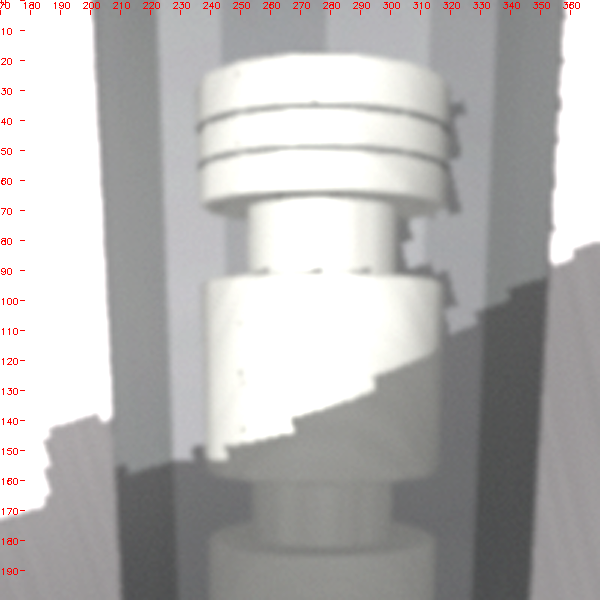

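The spool is seated centrally: its lands span columns 237–320 and the block's shoulders 207–350, with a parallel axis. I close the fingers and come up to its end.

```bash
python3 -m jog '[[0,-0.1,0.1,0,1],[0,0,0,0,1],[0,0,0,0,1],[0,0,0,0,1],[0,0,0,0,1],[0,0,0,0,1],[0.3,0,0,0,1],[0.4,0,0,0,1],[0.4,0,0,0,1],[0.3,0,0,0,1]]' 10
```

```text
time: 14.7
ee_pos: [0.5319, 0.0339, 0.0771]
eef_rot: [0.799, 0.601, -0.007, -0.009]
ft_force: [0.3, -0.1, 0.2]
width: 0.0007
```

```bash
python3 -m jog '[[0.2,0,0,0,1],[0.2,0,0,0,1],[0.2,0,0,0,1],[0.2,0,0,0,1],[0.2,0,0,0,1],[0.2,0,0,0,1],[0.2,0,0,0,1],[0.2,0,0,0,1],[0.2,0,0,0,1],[0.2,0,0,0,1]]'
```

```text
time: 15.7
ee_pos: [0.5326, 0.0367, 0.0772]
eef_rot: [0.803, 0.596, -0.019, -0.005]
ft_force: [-4.1, -7.3, 5.4]
width: 0.0006
```

Contact is about where I expected, with 8 N along the groove, but the tool also presses down 5 N, which adds to the groove friction. I'll relieve that downward load while pushing.

```bash
python3 -m jog '[[0.1,0,-0.1,0,1],[0.15,0,-0.1,0,1],[0.2,0,-0.1,0,1],[0.2,0,-0.05,0,1],[0.2,0,-0.05,0,1],[0.2,0,-0.05,0,1],[0.2,0,-0.05,0,1],[0.2,0,-0.05,0,1],[0.2,0,-0.05,0,1],[0.2,0,-0.05,0,1]]'
```

```text
time: 16.7
ee_pos: [0.5374, 0.0545, 0.0824]
eef_rot: [0.803, 0.595, -0.021, -0.006]
ft_force: [-0.5, -2.6, -1.2]
width: 0.0004
```

```bash
python3 -m jog '[[0.2,0,0,0,1],[0.2,0,0,0,1],[0.2,0,0,0,1],[0.2,0,-0.02,0,1],[0.2,0,-0.02,0,1],[0.2,0,-0.02,0,1],[0.2,0,-0.02,0,1],[0.2,0,-0.02,0,1],[0.2,0,-0.02,0,1],[0.2,0,-0.02,0,1]]'
python3 - <<'E'
from h import *
s=load("scene1");u=np.array([.2756,.9613])
for p in ((372.5,200),(379,200)):
    q=onz(s,p,.0615);print(p,q,"block x mm",1000*(u@q[:2]-.1674)-110)
E
```

```text
time: 17.7
ee_pos: [0.5437, 0.0753, 0.0833]
eef_rot: [0.803, 0.595, -0.021, -0.006]
ft_force: [-1.1, -2.4, -2.3]
width: 0.0006
(372.5, 200) [0.57653138 0.18974116 0.0615    ] block x mm 63.890228364068975
(379, 200) [0.58126215 0.20036513 0.0615    ] block x mm 75.40684790948347
```

```bash
python3 -m jog '[[0.2,0,0.03,0,1],[0.2,0,0.03,0,1],[0.2,0,0,0,1],[0.2,0,0,0,1],[0.2,0,0,0,1],[0.2,0,0,0,1],[0.2,0,0,0,1],[0.2,0,0,0,1],[0.15,0,0,0,1],[0.1,0,0,0,1]]'
```

```text
time: 18.7
ee_pos: [0.5496, 0.0945, 0.0822]
eef_rot: [0.803, 0.595, -0.021, -0.006]
ft_force: [-0.6, -3.0, -1.5]
width: 0.0005
```

```bash
python3 -m jog '[[0.1,0,0,0,1],[0.1,0,0,0,1],[0.1,0,0,0,1],[0.1,0,0,0,1],[0.1,0,0,0,1],[0.1,0,0,0,1],[0.1,0,0,0,1],[0.1,0,0,0,1],[0.1,0,0,0,1],[0.1,0,0,0,1]]'
```

```text
time: 19.7
ee_pos: [0.5526, 0.1041, 0.0818]
eef_rot: [0.804, 0.595, -0.021, -0.005]
ft_force: [-2.4, -3.8, 0.5]
width: 0.0006
```

```bash
python3 -m jog '[[0.08,0,0,0,1],[0.08,0,0,0,1],[0.08,0,0,0,1],[0.08,0,0,0,1],[0.08,0,0,0,1],[0.08,0,0,0,1],[0.08,0,0,0,1],[0.08,0,0,0,1],[0.08,0,0,0,1],[0.08,0,0,0,1]]'
```

```text
time: 20.7
ee_pos: [0.5535, 0.1062, 0.0812]
eef_rot: [0.805, 0.593, -0.026, -0.004]
ft_force: [-3.4, -6.8, 1.6]
width: 0.0007
```

```bash
python3 -m jog '[[0.09,0,0,0,1],[0.1,0,0,0,1],[0.1,0,0,0,1],[0.11,0,0,0,1],[0.11,0,0,0,1],[0.12,0,0,0,1],[0.12,0,0,0,1],[0.12,0,0,0,1],[0.12,0,0,0,1],[0.12,0,0,0,1]]'
```

```text
time: 21.7
ee_pos: [0.5536, 0.1063, 0.0813]
eef_rot: [0.807, 0.59, -0.034, -0.001]
ft_force: [-3.5, -7.9, 2.9]
width: 0.0005
```

Run:
```python
from bench import r
from h import *
im=[]
for n,a in (("scene",(340,160,5,80,60)),("side",(190,110,5,80,60)),("wrist",(190,0,2,200,140))):
    c=r.camera(n);np.savez(f"c_{n}6.npz",**c);im.append(crop(c,*a))
im.append(crop(load("scene1"),340,160,5,80,60))
cv2.imwrite("pics/p6.png",np.vstack([np.hstack(im[:2]),np.hstack([cv2.resize(im[2],(400,300)),im[3]])]))
```

```text
(no output)
```

View pics/p6.png

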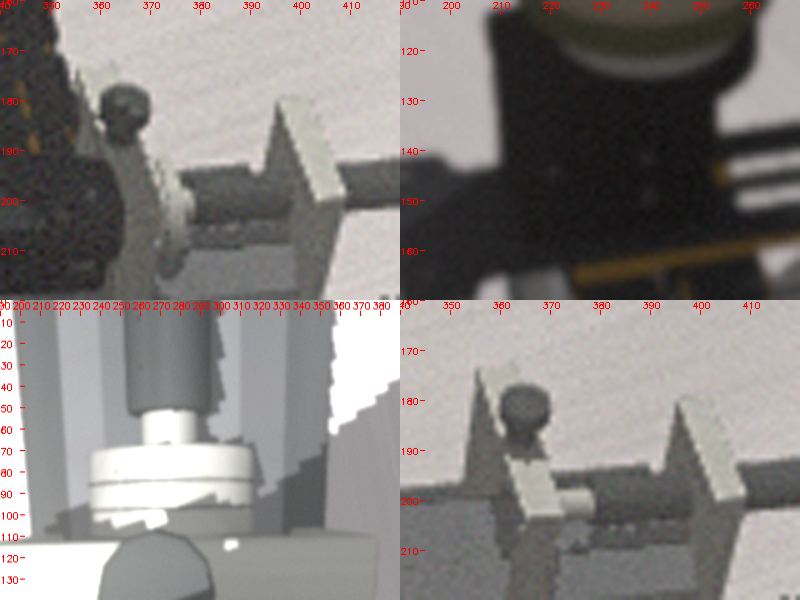

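The wrist view shows the spool past the strap, its end land at columns 236–315 and rows 68–108, in line with the plunger and rod at column 275. It stopped under 8.6 N, while the sliding force was about 3 N, which points to the hard stop. I now press more firmly with some upward relief and watch for movement.

```bash
python3 -m jog '[[0.14,0,-0.03,0,1],[0.16,0,-0.03,0,1],[0.18,0,-0.03,0,1],[0.18,0,-0.03,0,1],[0.18,0,-0.03,0,1],[0.18,0,-0.03,0,1],[0.18,0,-0.03,0,1],[0.18,0,-0.03,0,1],[0.18,0,-0.03,0,1],[0.18,0,-0.03,0,1]]'
python3 - <<'E'
from bench import r
for i in range(1):
    s=r.read_state();print(s["ft_force"],s["ee_pos"])
E
```

```text
time: 22.85
ee_pos: [0.5537, 0.1067, 0.0817]
eef_rot: [0.81, 0.585, -0.047, 0.002]
ft_force: [-4.8, -8.8, 1.9]
width: 0.0007
[-4.76152008 -8.81764519  1.87004496] [0.55367332 0.10667064 0.08165633]
```

```bash
python3 -m jog '[[0.18,0,-0.03,0,1],[0.2,0,-0.04,0,1],[0.22,0,-0.04,0,1],[0.24,0,-0.04,0,1],[0.24,0,-0.04,0,1],[0.24,0,-0.04,0,1],[0.24,0,-0.04,0,1],[0.24,0,-0.04,0,1],[0.24,0,-0.04,0,1],[0.24,0,-0.04,0,1]]'
```

```text
time: 23.85
ee_pos: [0.5537, 0.1069, 0.0818]
eef_rot: [0.814, 0.578, -0.066, 0.007]
ft_force: [-5.7, -11.4, 3.8]
width: 0.0004
```

The push held 12.5 N along the groove for over half a second with no creep, so about 7–9 N beyond friction. Backing off.

```bash
python3 -m jog '[[0,0,0,0,1],[-0.1,0,0,0,1],[-0.3,0,0,0,1],[-0.5,0,0,0,1],[-0.8,0,0,0,1],[-1,0,0,0,1],[-1,0,-0.5,0,1],[0,0,-2,0,1],[0,0,-2,0,1],[0,0,-1,0,1]]'
python3 - <<'E'
from bench import r
from h import *
for n in ("scene","side","wrist"):
    c=r.camera(n);np.savez(f"c_{n}7.npz",**c)
a,b=load("scene6"),load("scene7")
# spool +x end edge between strap and rod: compare row profiles before/after release
for v in (196,200,204): print(v,a["pixels"][v,366:386].mean(1).astype(int).tolist(),b["pixels"][v,366:386].mean(1).astype(int).tolist(),load("scene1")["pixels"][v,366:386].mean(1).astype(int).tolist())
# bystanders unmoved: scene colour centroids, first vs now
for n in ("scene0","scene7"):
    h=cv2.cvtColor(load(n)["pixels"],cv2.COLOR_RGB2HSV)
    for nm,lo,hi,box in (("sleeve",(5,150,60),(12,255,255),(200,175,235,220)),("lap",(14,90,50),(28,255,255),(275,280,325,330))):
        m=cv2.inRange(h,lo,hi);x0,y0,x1,y1=box;M=cv2.moments(m[y0:y1,x0:x1],True);print(n,nm,M["m00"],M["m10"]/max(M["m00"],1)+x0,M["m01"]/max(M["m00"],1)+y0)
# spool -x end now expected
s=r.read_state();print(s["ft_force"],s["ee_pos"],s["width"])
E
```

```text
time: 24.85
ee_pos: [0.5457, 0.0739, 0.1435]
eef_rot: [0.814, 0.578, -0.064, 0.006]
ft_force: [0.3, -0.1, -0.2]
width: 0.0005
196 [71, 74, 78, 70, 90, 140, 111, 141, 148, 146, 72, 60, 55, 69, 67, 67, 72, 72, 76, 73] [142, 151, 142, 153, 146, 140, 122, 145, 148, 146, 78, 52, 59, 71, 75, 72, 74, 78, 75, 71] [133, 136, 138, 139, 131, 68, 61, 64, 68, 67, 69, 55, 61, 68, 71, 71, 72, 70, 74, 74]
200 [76, 75, 70, 73, 73, 71, 108, 119, 132, 132, 128, 122, 117, 65, 59, 60, 60, 67, 64, 60] [73, 92, 100, 142, 153, 149, 117, 120, 131, 130, 129, 130, 123, 65, 66, 66, 62, 63, 63, 69] [134, 135, 134, 136, 140, 136, 115, 120, 123, 122, 123, 122, 115, 62, 65, 62, 59, 58, 62, 61]
204 [75, 68, 71, 67, 73, 70, 86, 89, 101, 106, 106, 70, 56, 42, 51, 46, 50, 53, 52, 61] [73, 78, 75, 74, 73, 73, 81, 81, 107, 106, 105, 70, 58, 51, 52, 48, 58, 58, 54, 61] [71, 70, 71, 69, 68, 72, 77, 74, 80, 84, 83, 65, 51, 50, 49, 52, 55, 49, 51, 61]
scene0 sleeve 226.0 217.62389380530973 190.01769911504425
scene0 lap 1011.0 300.2274975272008 303.9831849653808
scene7 sleeve 159.0 217.0125786163522 187.73584905660377
scene7 lap 740.0 300.07702702702704 301.5878378378378
[ 0.15095079  0.19405421 -1.08106166] [0.54543032 0.07438468 0.1419068 ] 9.234493677434132e-05
```

After release the spool has not moved: its end edge stays at column 375 in row 196 of the scene view. However, the tool's 4 N downward load also raised the groove friction, so the stop itself may have felt only 4–5 N. There is plenty of time, so I'll press once more with the downward load relieved.

```bash
python3 -m jog '[[0,0,0.5,0,1],[0.1,0,1,0,1],[0.15,0,1,0,1],[0.15,0,1.2,0,1],[0.15,0,1,0,1],[0.1,0,0.4,0,1],[0,0,0.1,0,1],[0,0,0,0,1],[0,0,0,0,1],[0,0,0,0,1]]'
```

```text
time: 26.0
ee_pos: [0.5392, 0.0758, 0.0804]
eef_rot: [0.813, 0.578, -0.068, 0.005]
ft_force: [-0.3, -0.1, 0.4]
width: 0.0003
```

```bash
python3 -m jog '[[0,0.2,-0.2,-0.055,1],[0,0.3,-0.1,0,1],[0.4,0,-0.05,0,1],[0.6,0,-0.08,0,1],[0.7,0,-0.08,0,1],[0.6,0,-0.08,0,1],[0.4,0,-0.05,0,1],[0.2,0,-0.02,0,1],[0,0,0,0,1],[0,0,0,0,1]]'
```

```text
time: 27.0
ee_pos: [0.5542, 0.1063, 0.0846]
eef_rot: [0.798, 0.6, -0.067, 0.003]
ft_force: [-0.5, 0.1, -0.1]
width: 0.0003
```

```bash
python3 -m jog '[[0.06,0,-0.01,0,1],[0.08,0,-0.02,0,1],[0.1,0,-0.03,0,1],[0.12,0,-0.04,0,1],[0.14,0,-0.05,0,1],[0.16,0,-0.05,0,1],[0.18,0,-0.06,0,1],[0.2,0,-0.06,0,1],[0.2,0,-0.06,0,1],[0.2,0,-0.06,0,1]]'
```

```text
time: 28.0
ee_pos: [0.5545, 0.1071, 0.0848]
eef_rot: [0.8, 0.595, -0.078, 0.006]
ft_force: [-3.6, -7.1, 0.5]
width: 0.0006
```

```bash
python3 -m jog '[[0.22,0,-0.07,0,1],[0.25,0,-0.08,0,1],[0.28,0,-0.09,0,1],[0.3,0,-0.1,0,1],[0.3,0,-0.1,0,1],[0.3,0,-0.1,0,1],[0.3,0,-0.1,0,1],[0.3,0,-0.1,0,1],[0.3,0,-0.1,0,1],[0.3,0,-0.1,0,1]]'
```

```text
time: 29.0
ee_pos: [0.555, 0.1076, 0.0854]
eef_rot: [0.805, 0.585, -0.101, 0.012]
ft_force: [-4.5, -10.2, 1.3]
width: 0.0001
```

```bash
python3 -m jog '[[0.34,0,-0.13,0,1],[0.37,0,-0.14,0,1],[0.38,0,-0.15,0,1],[0.38,0,-0.15,0,1],[0.38,0,-0.15,0,1],[0.38,0,-0.15,0,1],[0.38,0,-0.15,0,1],[0.38,0,-0.15,0,1],[0.38,0,-0.15,0,1],[0.38,0,-0.15,0,1]]'
```

```text
time: 30.0
ee_pos: [0.5566, 0.1082, 0.0868]
eef_rot: [0.81, 0.571, -0.133, 0.021]
ft_force: [-7.2, -11.9, 2.4]
width: 0.0001
```

```bash
python3 -m jog '[[0,0,0,0,1],[-0.2,0,0.02,0,1],[-0.4,0,0.08,0,1],[-0.6,0,0.1,0,1],[-1,0,0,0,1],[-1,0,0,0,1],[-1,0,-0.5,0,1],[-0.5,0,-2,0,1],[0,0,-2,0,1],[0,0,-1,0,1]]'; python3 -m jog '[[0,0,-1,0,1],[0,0,-1,0,1],[0,0,0,0,1],[0,0,0,0,1],[0,0,0,0,1],[0,0,0,0,1],[0,0,0,0,1],[0,0,0,0,1],[0,0,0,0,1],[0,0,0,0,1]]'
python3 - <<'E'
from bench import r
from h import *
for n in ("scene","side","wrist"): np.savez(f"c_{n}8.npz",**r.camera(n))
a,b,c=load("scene1"),load("scene7"),load("scene8")
for v in (196,198,204): print(v,b["pixels"][v,370:382].mean(1).astype(int).tolist(),c["pixels"][v,370:382].mean(1).astype(int).tolist())
def df(x,y,box):
    u0,v0,u1,v1=box;return np.abs(x["pixels"][v0:v1,u0:u1].astype(int)-y["pixels"][v0:v1,u0:u1]).mean()
print("short",df(load("scene3"),c,(145,262,195,302)),"lap",df(load("scene3"),c,(280,280,320,330)),"sleeve",df(load("scene4"),c,(203,175,235,218)))
E
```

```text
time: 31.0
ee_pos: [0.5501, 0.0689, 0.1522]
eef_rot: [0.81, 0.57, -0.133, 0.02]
ft_force: [0.6, 0.5, 0.6]
width: 0.0006
time: 32.0
ee_pos: [0.5534, 0.0721, 0.1717]
eef_rot: [0.81, 0.57, -0.134, 0.02]
ft_force: [0.3, -1.0, 0.4]
width: 0.0002
196 [146, 140, 122, 145, 148, 146, 78, 52, 59, 71, 75, 72] [91, 147, 124, 150, 152, 141, 78, 57, 67, 69, 77, 75]
198 [145, 109, 128, 105, 143, 142, 142, 138, 99, 70, 71, 72] [78, 82, 113, 127, 141, 143, 142, 147, 98, 68, 73, 73]
204 [73, 73, 81, 81, 107, 106, 105, 70, 58, 51, 52, 48] [77, 80, 85, 88, 108, 104, 102, 68, 58, 51, 47, 46]
short 5.6115 lap 30.142833333333332 sleeve 6.801841085271318
```

Run:
```python
from bench import r
from h import *
for n in ("scene0","scene8"):
    h=cv2.cvtColor(load(n)["pixels"],cv2.COLOR_RGB2HSV);m=cv2.inRange(h,(10,110,20),(30,255,255));m[:270]=0;m[335:]=0;m[:,:270]=0;m[:,330:]=0
    print(n,"lap box",cv2.boundingRect(m))
print(r.read_state()["time"],r.close_job())
```

```text
scene0 lap box (284, 284, 33, 41)
scene8 lap box (284, 284, 33, 32)
the job is handed in; nothing more can be done
32.15 None
```

The long spool is in the V-block, pushed under the strap against what I take to be the stop's hard stop, and released. I handed the job in at 32 s with the gripper clear above the block.

**What I did:** I found the spool and the groove from the scene, side and wrist cameras. I gripped the spool by its middle land, laid it in the open groove and released it. I then pushed its rear end with closed fingers.

**Evidence for the hard stop:**
- The spool slid at about 3 N, then stopped where the lowest stop setting would put it, to within a few millimetres.
- It did not move further as the push rose to 12.5 N, or on a second press up to 13.4 N. Each press was kept for over half a second.
- I estimate about 7–9 N beyond friction, but I only had force readings at the end of each call.
- After letting go, its edge stayed on the same pixels in the scene view after both presses.

**Checks that were weak or disagreed:**
- **Plunger travel:** I never saw the plunger's free nose, because the strap hid it. "Fully in" rests on the force and the lack of movement.
- **First press:** it also pushed down about 4 N, so the stop may have felt only 4–5 N. That is why I pressed again.
- **Tool tilt:** pushing tilted the tool to about 14°, so it probably bore on the upper edge of the spool's end.
- **Spool height:** two-view heights before the grasp ranged from 37 to 55 mm, against 43 mm in the text. The grip width (35.5 mm) and the lift confirmed the grasp.
- **Other parts:** the short spool and sleeve images barely changed. The lap's colour outline kept its top and sides but lost 9 pixel rows at the bottom. I put that down to shadow, since the arm never came near it.

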